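# Find the stamped tip rack and push it into the pick-up strip

### The job

Two empty pipette-tip racks stand on the bench in front of the yellow taped pick-up strip; one of them has a round red refill stamp underneath. Tip both racks over towards you onto their sides, so that each underside shows, then push the stamped one away from you, lying as it is, all the way over the near yellow line so that it lies in the strip without crossing the far line, with its stamp still facing away from you; leave the other one lying on its side in front of the line. Only push with the fingers: do not lift or carry a rack, and do not disturb the other things on the bench.

Things in the scene. Friction and masses are not known exactly. Their poses are not given: they have to be found in the camera images.
- rack_a: one of two like empty tip racks: light blue closed box with a white 96-hole deck on top, 85 mm deep (own x), 125 mm wide (y), 90 mm high with its 3 mm rubber feet, 0.15 to 0.35 kg. Origin: centre of the underside, level with the feet; z points out of the deck. Starts upright, x roughly away from the robot. Plain or stamped underneath
- rack_b: the other rack, same size, look and frame as rack_a. Plain or stamped underneath. The rubber feet grip the bench: a standing rack tips when pushed high on a long side and slides when pushed low; past about 45 degrees it falls over by itself. On its side it is 85 mm high and slides easily when pushed low
- rack_a_deck (a point): centre of the white deck on top of rack_a, 90 mm from its origin; axes as rack_a
- rack_b_deck (a point): centre of the white deck on top of rack_b, 90 mm from its origin; axes as rack_b
- rack_a_mid (a point): middle of rack_a, 45 mm above its underside and below its deck
- rack_b_mid (a point): middle of rack_b, 45 mm above its underside and below its deck
- stamp (a point): centre of the round red stamp, a solid red disc with a white tick, 62 mm across, in the middle of the underside of one of the two racks; hidden while that rack stands
- strip: pick-up strip: a flat rectangle of yellow tape on the bench, 148 mm deep and 700 mm wide. Origin on the bench at the middle of the near line (tape 24 mm wide), which runs along its own y; own x points away from the robot, into the strip; the far line (12 mm wide) lies 130 mm on
- stain_bottle: small amber bottle, 38 mm across, 82 mm high, between the racks; origin at the centre of its underside; leave alone
- red_marker: red marker pen with a black cap, 115 mm long, lying on the bench at the left; origin under its middle; leave alone
- beaker: glass beaker, 68 mm across, 85 mm high, at the right; origin at the centre of its underside; leave alone
- slide_box: flat microscope-slide box with a green lid, 95 x 205 x 34 mm, at the left; origin at the centre of its underside; leave alone
- dish_stack: stack of three clear petri dishes, 90 mm across, 42 mm high, at the right; origin at the centre of its underside; leave alone

How it is judged:
By the outcome, as a careful person would: the job done as asked, in the order asked, and still so for the second after the job is handed in, with the robot touching nothing.
It also fails if it takes over 69 s, if anything falls off the work surface, if the arm or the gripper's body presses on something with over 40 N, if the wrist force passes 120 N, or if a joint passes its speed limit or range.

### The arm

A 6-joint arm with a two-finger parallel gripper is mounted at the origin on the work surface. World frame = base frame: x ahead of the robot, y to its left, z up, the work surface at z = 0. Lengths are in m, angles in rad, forces in N, time in s.
With the tool pointing down it reaches from about 0.225 to 0.725 m from the base axis. Payload 3.1 kg.
Tool frame: the origin (TCP) lies on the centre line of the jaws, within the pads' length; the fingertips stand 19 mm ahead of it and the grasp point (between the pads) is the TCP; z points along the fingers, x is the direction in which the jaws open and shut, and the axes are right-handed (so a half turn about z gives the same grasp; the last joint's range is limited). The gripper opens to 85 mm and grips with 20 to 120 N. Pads are 22 mm wide; open, the fingers measure 114 mm over their backs; the gripper's body (76 mm by 85 mm) begins 54 mm behind the grasp point. The pads swing forward as they close: fully open they stand 13 mm farther back than shut.
Start: joints at [-0.128, 0.048, 0.099, 1.622, 0, 1.443], TCP at [0.525, -0, 0.25] pointing down, gripper open.
Joint ranges: [-2.91, 2.91], [-0.99, 1.94], [-1.21, 1.42], [-2.12, 2.29], [-1.49, 1.47], [-3.14, 3.14]. Speed limits (rad/s): [2.79, 2.79, 3.14, 3.14, 3.14, 3.14].

### API

Orientations are given as [roll, pitch, yaw] about the fixed x, y, z axes, in that order (R = Rz(yaw) Ry(pitch) Rx(roll)).
In Python, from cell import arm, vision gives the robot as it stands.
- The arm moves only by the shell command python3 -m jog 'ROWS'. ROWS is JSON, a list of rows, each a list of 5 numbers: the closure, from 0 (fully open) to 1 (shut), then the shift along the tool's x, y, z in mm, then the turn about the tool's z in degrees. A call has 1 to 20 rows; each row is the pose to reach, as a shift and turn from the pose commanded when the call began, along the tool's axes at that moment; what a row does not reach only later rows make up. A row lasts 1/12 s, in which the tool goes at most 41.7 mm and 7.16 degrees, less where a joint would pass 70% of its speed; a pose out of reach is approached as far as the arm can. A call with a gripper value outside its range is refused whole. The fingers move at their own pace and stop on an object; the grip force is fixed at half the most. Time passes only in rows, so rows that repeat a pose let the fingers close. It gives the time, the measured TCP pose, the force and the opening at its end, in the units of the state.
- arm.state(): the state, without advancing time (a new reading comes with each control period).
- vision.snapshot(name): name is "scene" or "side" or "wrist"; returns the picture (384x512x3 uint8, red, green, blue); there is no depth.
- vision.camera_params(name): a dict with "fx", "fy", "cx", "cy" (pixels), "xyz" and "orientation" of the camera in the world; the wrist camera has in their place "hand_eye" (4x4, takes a point from camera to tool coordinates, whose origin is the TCP and whose axes are the tool frame's). Camera axes: x right, y up, looking along -z (the intrinsics and any distortion apply to the point x, -y, -z); pixel columns grow to the right and rows downward; lengths in m; the calibration is good to about 2 mm. A picture is of the moment at which its call begins: read the wrist's pose just before it. camera_params takes no time and is no camera call.
- arm.close_job(): hands the job in, once; it reports no verdict.
The state is a dict: "t": time; "q": joint angles; "dq": joint speeds; "effort": joint torques, N m; "tcp_pos": TCP position; "tool_rot": TCP orientation; "force": force on the tool from outside, world axes, zero at the start; "wrist_torque": the same for the moment, N m; "grip_width": finger opening in m.
Only numpy, scipy, OpenCV 4.12 (cv2) and the standard library are available. Lean on these libraries where they do the work, as an engineer would, in place of code of your own. Each camera call takes 0.05 s, during which the arm holds its last target.

## Working session

There is one attempt and no reset: what is moved stays moved. The work goes in short steps, Python scripts to look and compute and a shell command to move; the robot and the scene stay as the last step left them, time stands still between calls to the robot, and variables do not carry over. Pictures are saved under pics/ and viewed, and the job is handed in when it is done.

```bash
mkdir -p pics; ls; python3 - <<'E'
from cell import arm, vision
import cv2
print(arm.state())
for n in ("scene","side","wrist"):
    print(n,vision.camera_params(n))
    im=vision.snapshot(n); cv2.imwrite(f"pics/{n}0.png",im[:,:,::-1])
E
```

```text
pics
{'t': 0.0, 'q': array([-1.27792018e-01,  4.87346889e-02,  9.75598043e-02,  1.62195348e+00,
        1.73958725e-06,  1.44299562e+00]), 'dq': array([-7.62848633e-05,  1.60476268e-03, -4.70454669e-04, -4.99408269e-04,
        9.56444919e-05,  6.60436827e-04]), 'effort': array([ 2.96208136e-04, -3.38780022e+01,  3.20016932e+01,  2.03766406e-02,
       -2.11149008e-04,  6.20949692e-06]), 'tcp_pos': array([5.24439748e-01, 6.40882596e-05, 2.49106357e-01]), 'tool_rot': array([-3.14129370e+00,  2.31279644e-03,  9.02837588e-06]), 'force': array([ 0.91532546,  0.25175579, -0.1228738 ]), 'wrist_torque': array([ 0.01273236,  0.01148277, -0.06068473]), 'grip_width': 0.08542489716367908}
scene {'fx': 362.8191240875698, 'fy': 362.8191240875698, 'cx': 258.9452220196598, 'cy': 187.45420832530948, 'xyz': array([ 1.11245342, -0.64017114,  0.74369871]), 'orientation': array([ 0.90457897, -0.01091518,  0.703496  ])}
side {'fx': 414.0184183501604, 'fy': 414.0184183501604, 'cx': 249.70110990431098, 'cy': 186.2003488582403, 'xyz': array([0.23382858, 0.82670713, 1.02558839]), 'orientation': array([ 0.76634115, -0.0131937 , -2.72445498])}
wrist {'fx': 278.7904726890994, 'fy': 278.7904726890994, 'cx': 256.6815928302933, 'cy': 187.7738530022695, 'hand_eye': array([[ 9.99999716e-01, -7.29441415e-04,  1.89717471e-04,
         7.75162724e-04],
       [-6.31898781e-04, -9.48593587e-01, -3.16496140e-01,
        -8.17894141e-02],
       [ 4.10830169e-04,  3.16495931e-01, -9.48593779e-01,
        -1.23323779e-01],
       [ 0.00000000e+00,  0.00000000e+00,  0.00000000e+00,
         1.00000000e+00]])}
```

View pics/scene0.png

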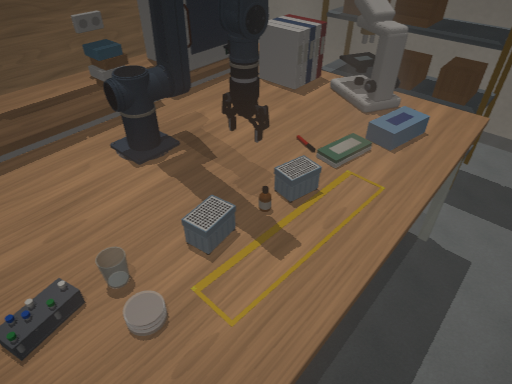

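View pics/side0.png

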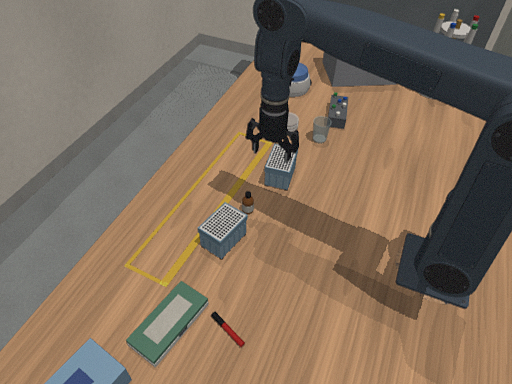

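View pics/wrist0.png

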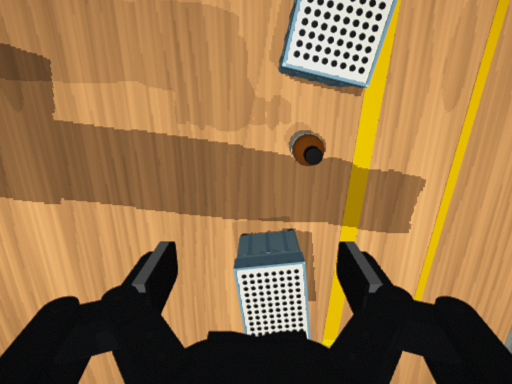

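The scene view shows rack A/B decks at about (210,213) and (298,167). The bottle is at (265,199) and the strip corners are near (348,173), (385,187), (198,290) and (232,315). Next I measure them.

```bash
cat > h.py <<'E'
import numpy as np,cv2
from scipy.spatial.transform import Rotation as R
from cell import arm,vision
def cam(n,st=None):
    p=vision.camera_params(n)
    if n=="wrist":
        T=np.eye(4);T[:3,:3]=R.from_euler("xyz",st["tool_rot"]).as_matrix();T[:3,3]=st["tcp_pos"]
        M=T@p["hand_eye"]; return p,M[:3,:3],M[:3,3]
    return p,R.from_euler("xyz",p["orientation"]).as_matrix(),np.array(p["xyz"])
def toplane(c,uv,z):
    p,Rm,o=c; uv=np.asarray(uv,float).reshape(-1,2)
    d=np.c_[(uv[:,0]-p["cx"])/p["fx"],-(uv[:,1]-p["cy"])/p["fy"],-np.ones(len(uv))]@Rm.T
    return (o+d*((z-o[2])/d[:,2])[:,None])
def snap(n,tag):
    st=arm.state(); c=cam(n,st); im=vision.snapshot(n); cv2.imwrite(f"pics/{tag}.png",im[:,:,::-1]); return im,c
def hsv(im): return cv2.cvtColor(im,cv2.COLOR_RGB2HSV)
def blobs(m,amin=60):
    cs,_=cv2.findContours(m.astype(np.uint8),cv2.RETR_EXTERNAL,cv2.CHAIN_APPROX_NONE)
    return [c[:,0,:] for c in cs if cv2.contourArea(c)>amin]
def rect(P):
    r=cv2.minAreaRect((P[:,:2]*1000).astype(np.float32)); return np.round(cv2.boxPoints(r)).astype(int).tolist(),np.round(r[0],0)
E
python3 - <<'E'
from h import *
for n in("scene","side"):
    im=cv2.imread(f"pics/{n}0.png")[:,:,::-1].copy(); c=cam(n); H=hsv(im)
    y=(H[...,0]>20)&(H[...,0]<32)&(H[...,1]>190)&(H[...,2]>110)
    for b in blobs(y,100): print(n,"yel",len(b),rect(toplane(c,b,0)))
    w=((H[...,1]<40)&(H[...,2]>170)).astype(np.uint8); w=cv2.morphologyEx(w,cv2.MORPH_CLOSE,np.ones((5,5)))
    for b in blobs(w,200): 
        P=toplane(c,b,.09)
        if .2<P[:,0].mean()<.9: print(n,"white",b.mean(0).round(),rect(P))
    br=(H[...,0]<15)&(H[...,1]>150)&(H[...,2]<110)
    for b in blobs(br,40): print(n,"brown",b.mean(0).round(),toplane(c,[b.mean(0)],.03).round(3))
E
```

```text
scene yel 288 ([[782, -241], [819, -241], [820, 362], [782, 362]], array([801.,  60.]))
scene yel 156 ([[657, -11], [676, -12], [699, 357], [679, 358]], array([678., 173.]))
side white [167. 319.] ([[555, 426], [599, 417], [622, 534], [578, 543]], array([589., 480.]))
side white [222. 221.] ([[552, 110], [626, 93], [653, 208], [579, 225]], array([603., 159.]))
side white [281. 160.] ([[500, -116], [513, -231], [590, -222], [577, -107]], array([ 545., -169.]))
side brown [248. 201.] [[0.59  0.008 0.03 ]]
```

```bash
python3 - <<'E'
from h import *
for n in("scene","side"):
    im=cv2.imread(f"pics/{n}0.png")[:,:,::-1].copy(); c=cam(n); H=hsv(im)
    y=(H[...,0]>18)&(H[...,0]<32)&(H[...,1]>170)&(H[...,2]>100)
    v,u=np.nonzero(y); P=toplane(c,np.c_[u,v],0)
    for nm,x0,x1 in(("near",.62,.73),("far",.75,.87)):
        # restrict to |y| mid section, iterative fit
        m=(P[:,0]>x0)&(P[:,0]<x1)&(P[:,1]>-.28)&(P[:,1]<.33); q=P[m]
        for _ in range(6):
            k=np.polyfit(q[:,1],q[:,0],1); r=q[:,0]-np.polyval(k,q[:,1]); q=q[abs(r)<max(.013,1.5*r.std())]
        print(n,nm,k,len(q),"w",np.percentile(r,[2,98]))
    print("yext",P[:,1].min(),P[:,1].max(),P[:,0].min(),P[:,0].max())
    if n=="scene":
        w=((H[...,1]<60)&(H[...,2]>130)).astype(np.uint8); w=cv2.morphologyEx(w,cv2.MORPH_CLOSE,np.ones((5,5)))
        for b in blobs(w,200): 
            P=toplane(c,b,.09)
            if .2<P[:,0].mean()<.9: print(n,"white",b.mean(0).round(),rect(P))
E
```

```text
scene near [0.05808089 0.66764452] 1118 w [-0.01121355  0.01095836]
scene far [0.05752556 0.79784452] 675 w [-0.00548845  0.00546099]
yext -0.33541949443393265 0.3678948705141851 0.6380735019291508 0.8224467870572891
scene white [208. 213.] ([[503, -118], [517, -233], [592, -224], [578, -109]], array([ 548., -171.]))
scene white [299. 167.] ([[557, 109], [629, 93], [654, 204], [582, 221]], array([605., 157.]))
side near [0.05718055 0.66725525] 671 w [-0.01056588  0.01013028]
side far [0.05674979 0.79749159] 385 w [-0.00468522  0.0046277 ]
yext -1.8213698566066554 0.3672601594927448 0.1580661047676367 0.822054261564415
```

```bash
python3 -m jog '[[0.5,70,-70,20,-40],[0.5,144,-143,40,-77],[0.5,144,-143,40,-77],[0.5,144,-143,40,-77],[0.5,144,-143,40,-77],[0.5,144,-143,40,-77],[0.5,144,-143,40,-77],[0.5,144,-143,79,-77],[0.5,144,-143,79,-77],[0.5,144,-143,79,-77],[0.5,144,-143,79,-77],[0.5,144,-143,79,-77],[0.5,144,-143,79,-77],[0.5,144,-143,79,-77]]'; python3 - <<'E'
from h import *
print(arm.state()['q'])
snap("side","side1");snap("wrist","wrist1");snap("scene","scene1")
E
```

```text
t: 1.32
tcp_pos: [0.6691, 0.143, 0.1714]
tool_rot: [3.142, -0.0, 1.342]
force: [0.2, 0.1, -0.5]
grip_width: 0.0431
[1.12617945e-01 4.72068375e-01 4.49908382e-01 1.54854523e+00
 1.96415375e-05 3.41594568e-01]
```

View pics/scene1.png

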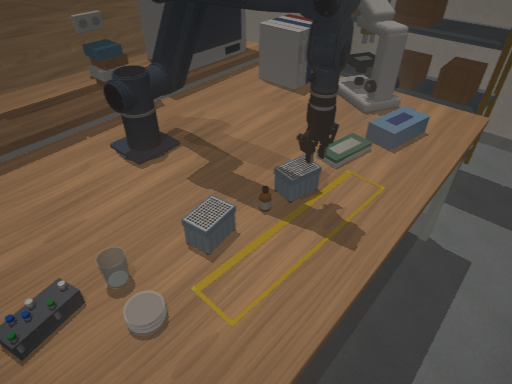

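View pics/wrist1.png

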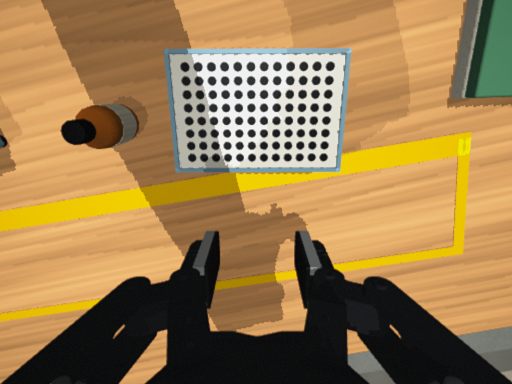

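View pics/side1.png

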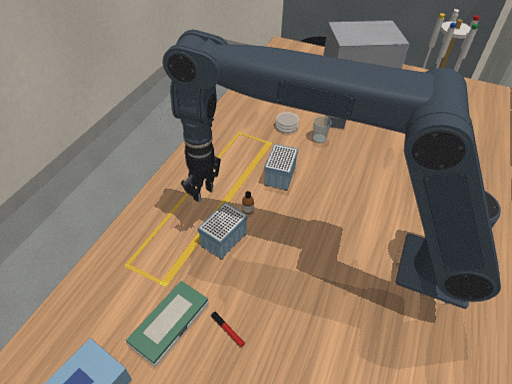

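The wrist view shows the left rack square to the tool (far deck edge from (178,171) to (341,171)). The fingers are just beyond it and the bottle is clear at (105,127).

```bash
python3 - <<'E'
from h import *
st=arm.state();c=cam("wrist",st);P=toplane(c,[[178,172],[341,171],[350,50],[166,50]],.09)
Rm=R.from_euler("xyz",st["tool_rot"]).as_matrix()
print(P.round(3),((P-st["tcp_pos"])@Rm*1000).round(1))
E
```

```text
[[0.631 0.091 0.09 ]
 [0.659 0.212 0.09 ]
 [0.577 0.229 0.09 ]
 [0.55  0.109 0.09 ]] [[ -59.2  -25.    81.6]
 [  64.6  -25.9   81.6]
 [  62.6 -109.1   81.6]
 [ -59.8 -109.    81.6]]
```

```bash
python3 -m jog '[[0.5,2,0,40,0],[0.5,2,0,70,0],[0.5,2,0,78,0],[0.5,2,0,78,0],[0.5,2,-6,78,0],[0.5,2,-12,78,0],[0.5,2,-17,78,0],[0.5,2,-22,78,0],[0.5,2,-27,78,0],[0.5,2,-32,78,0]]'; python3 - <<'E'
from h import *
snap("side","side2");snap("scene","scene2")
E
```

```text
t: 2.3
tcp_pos: [0.6408, 0.1521, 0.0968]
tool_rot: [3.134, -0.002, 1.344]
force: [4.8, -1.3, 5.4]
grip_width: 0.0429
```

View pics/scene2.png

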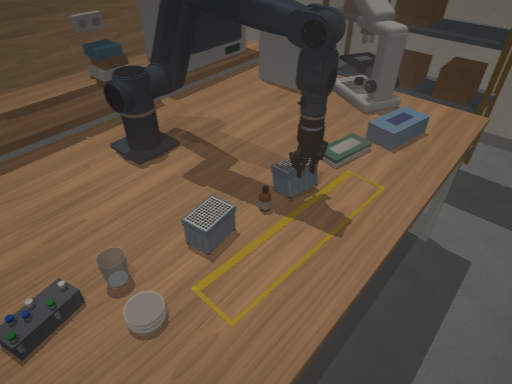

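View pics/side2.png

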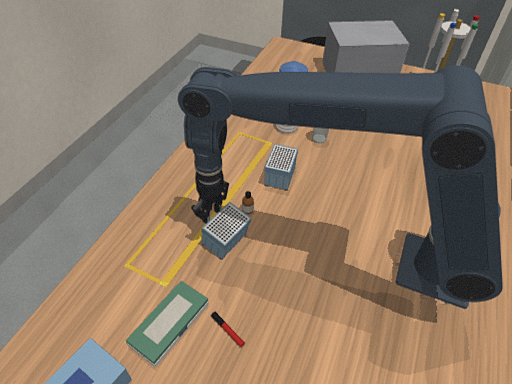

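The side view shows the left rack's deck starting to tilt, centred near (226,225). I continue.

```bash
python3 -m jog '[[0.5,0,-6,-1,0],[0.5,0,-12,-2,0],[0.5,0,-18,-3,0],[0.5,0,-24,-4,0],[0.5,0,-30,-5,0],[0.5,0,-35,-6,0]]'; python3 - <<'E'
from h import *
snap("side","side3")
E
```

```text
t: 2.9
tcp_pos: [0.6111, 0.1593, 0.1076]
tool_rot: [3.123, -0.003, 1.343]
force: [8.0, -4.1, 19.5]
grip_width: 0.0426
```

View pics/side3.png

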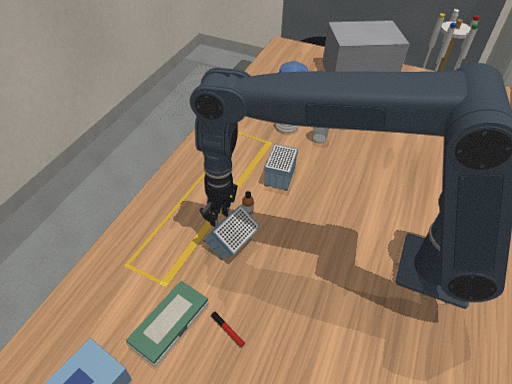

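The rack has tilted about 35°. It is pressing upwards on the fingers, so I raise while continuing.

```bash
python3 -m jog '[[0.5,0,-3,-8,0],[0.5,0,-8,-12,0],[0.5,0,-14,-14,0],[0.5,0,-20,-15,0],[0.5,0,-26,-15,0],[0.5,0,-26,-15,0]]'; python3 - <<'E'
from h import *
snap("side","side4")
E
```

```text
t: 3.45
tcp_pos: [0.5759, 0.1662, 0.1123]
tool_rot: [-3.136, 0.002, 1.345]
force: [0.1, -0.2, -0.1]
grip_width: 0.0429
```

View pics/side4.png

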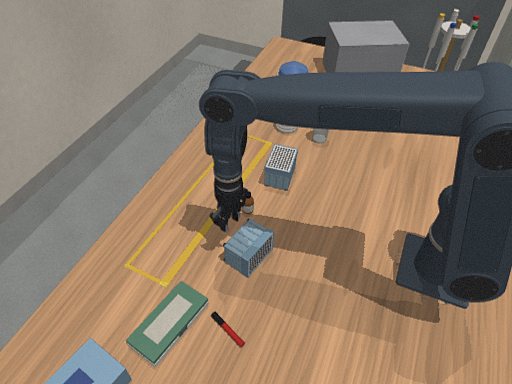

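The side view shows the left rack lying on its side at (249,247), deck towards the robot, with the fingers clear. Next is the right rack.

```bash
python3 -m jog '[[0.5,0,10,-40,0],[0.5,-40,40,-60,-5],[0.5,-310,110,-60,-19.5],[0.5,-310,110,-60,-19.5],[0.5,-310,110,-60,-19.5],[0.5,-310,110,-60,-19.5],[0.5,-310,110,-60,-19.5],[0.5,-310,110,-60,-19.5],[0.5,-310,110,-60,-19.5],[0.5,-310,110,-60,-19.5],[0.5,-310,110,-60,-19.5],[0.5,-310,110,-60,-19.5],[0.5,-310,110,-60,-19.5],[0.5,-310,110,-60,-19.5],[0.5,-310,110,-60,-19.5]]'; python3 - <<'E'
from h import *
snap("wrist","wrist5");snap("scene","scene5")
E
```

```text
t: 4.75
tcp_pos: [0.6164, -0.1592, 0.1743]
tool_rot: [-3.141, -0.0, 1.687]
force: [-0.1, -0.3, 0.8]
grip_width: 0.0425
```

View pics/wrist5.png

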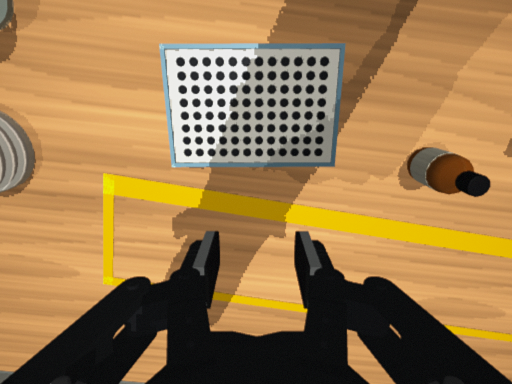

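View pics/scene5.png

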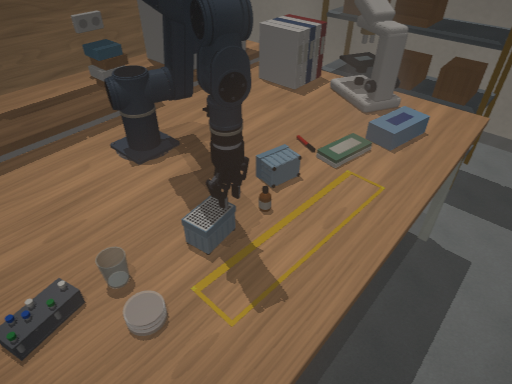

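The scene view shows the left rack's underside plain (no red), so the right one should carry the stamp. The wrist view shows the right rack's far edge at v≈165, with the bottle clear at (445,172). I descend and tip it the same way.

```bash
python3 -m jog '[[0.5,-2,0,40,0],[0.5,-2,0,70,0],[0.5,-2,0,79,0],[0.5,-2,0,79,0],[0.5,-2,-8,79,0],[0.5,-2,-16,79,0],[0.5,-2,-21,79,0],[0.5,-2,-26,79,0],[0.5,-2,-31,78,0],[0.5,-2,-36,77,0],[0.5,-2,-41,75,0],[0.5,-2,-46,73,0]]'; python3 - <<'E'
from h import *
snap("side","side6")
E
```

```text
t: 5.85
tcp_pos: [0.572, -0.1687, 0.1035]
tool_rot: [3.137, 0.002, 1.684]
force: [4.5, 0.3, 6.2]
grip_width: 0.0426
```

View pics/side6.png

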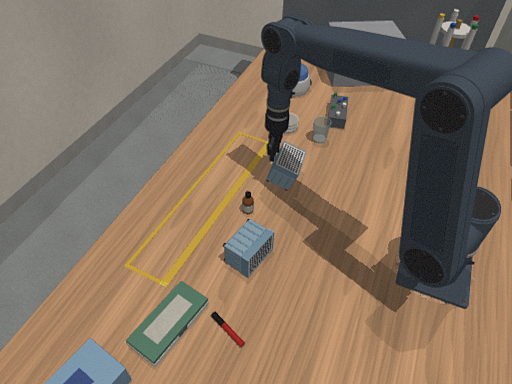

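The right rack at (287,165) is tilting well. I finish the tip with a slight lift.

```bash
python3 -m jog '[[0.5,0,-5,-4,0],[0.5,0,-10,-8,0],[0.5,0,-15,-12,0],[0.5,0,-20,-14,0],[0.5,0,-26,-15,0],[0.5,0,-32,-16,0],[0.5,0,-36,-16,0],[0.5,0,-36,-16,0]]'; python3 - <<'E'
from h import *
snap("side","side7")
snap("scene","scene7")
E
```

```text
t: 6.57
tcp_pos: [0.5333, -0.172, 0.1165]
tool_rot: [-3.139, -0.001, 1.684]
force: [0.4, -0.6, -0.5]
grip_width: 0.0428
```

View pics/side7.png

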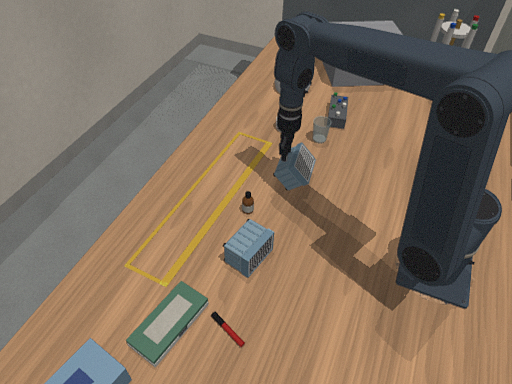

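View pics/scene7.png

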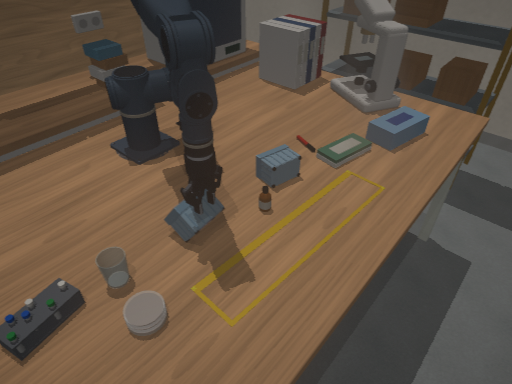

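It is caught past the balance point, mid-fall. I lift away and look.

```bash
python3 -m jog '[[0.5,0,0,-5,0],[0.5,0,0,-15,0],[0.5,0,0,-40,0],[0.5,0,0,-80,0],[0.5,0,-40,-100,0],[0.5,0,-80,-100,0],[0.5,0,-120,-100,0],[0.5,0,-120,-100,0]]'; python3 - <<'E'
from h import *
snap("side","side8")
snap("scene","scene8");snap("wrist","wrist8")
E
```

```text
t: 7.33
tcp_pos: [0.4096, -0.1849, 0.2176]
tool_rot: [-3.136, -0.001, 1.682]
force: [0.8, -0.0, -1.0]
grip_width: 0.0426
```

View pics/side8.png

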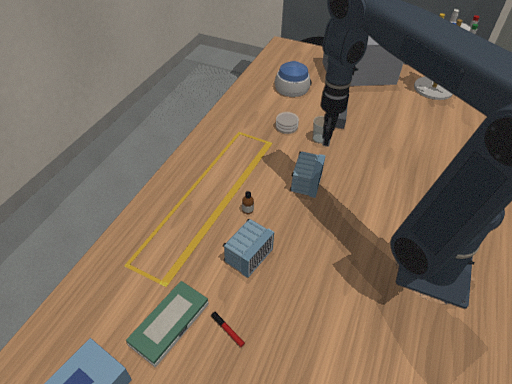

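View pics/scene8.png

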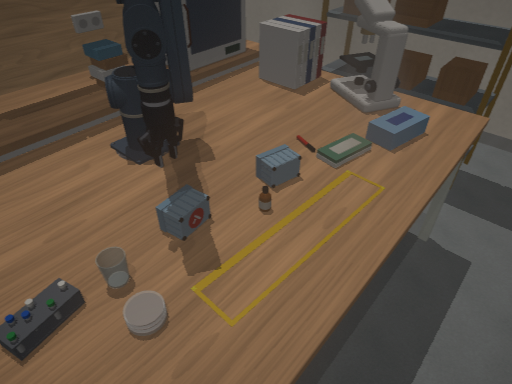

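View pics/wrist8.png

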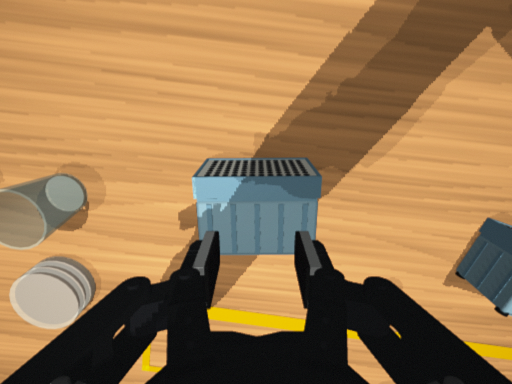

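Both racks are down. The right one shows the red stamp at (196,216) in the scene view. In the wrist view its top face runs from (192,178)–(322,178) to (199,254)–(318,254).

```bash
python3 - <<'E'
from h import *
st=arm.state();c=cam("wrist",st);P=toplane(c,[[192,178],[322,178],[318,254],[199,254]],.085)
Rm=R.from_euler("xyz",st["tool_rot"]).as_matrix()
print(P.round(3),((P-st["tcp_pos"])@Rm*1000).round(1))
Q=toplane(c,[[203,159],[309,158]],.0);print(Q.round(3))
im=cv2.imread("pics/side8.png")[:,:,::-1].copy();c=cam("side")
cv2.imwrite("pics/side8c.png",cv2.resize(im[140:280,200:350,::-1],None,fx=4,fy=4,interpolation=cv2.INTER_CUBIC))
E
```

```text
[[ 0.419 -0.248  0.085]
 [ 0.404 -0.124  0.085]
 [ 0.487 -0.113  0.085]
 [ 0.501 -0.237  0.085]] [[-61.7  -4.9 133.4]
 [ 63.   -5.  133.3]
 [ 65.1  78.5 133.5]
 [-60.4  78.7 133.6]]
[[ 0.42  -0.253  0.   ]
 [ 0.403 -0.122  0.   ]]
```

View pics/side8c.png

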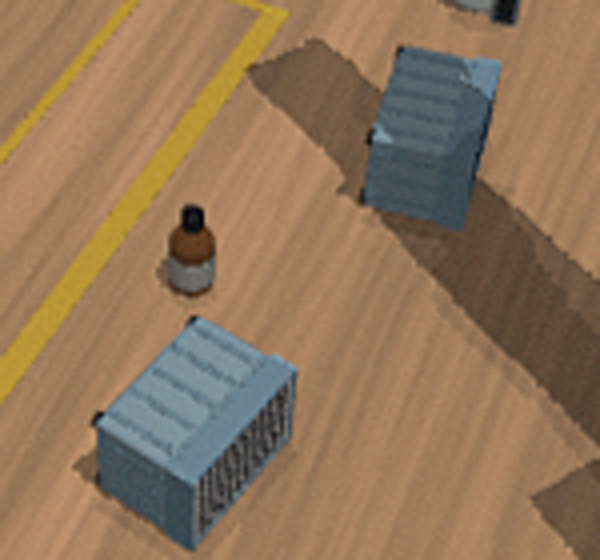

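```bash
python3 - <<'E'
from h import *
c=cam("scene");print(toplane(c,[[146,305],[166,318]],.042).round(3),toplane(c,[[113,253],[130,253]],.085).round(3),toplane(c,[[265,206]],.0).round(3))
E
python3 -m jog '[[0.5,1,-50,30,0],[0.5,1,-50,80,0],[0.5,1,-50,120,0],[0.5,1,-50,160,0],[0.5,1,-50,174,0],[0.5,1,-50,174,0],[0.5,1,-38,174,0],[0.5,1,-30,174,0],[0.5,1,-24,174,0],[0.5,1,-18,174,0],[0.5,1,-12,174,0],[0.5,1,-6,174,0],[0.5,1,0,174,0],[0.5,1,0,174,0]]'; python3 - <<'E'
from h import *
snap("side","side9")
snap("scene","scene9");snap("wrist","wrist9")
E
```

```text
[[ 0.625 -0.439  0.042]
 [ 0.683 -0.43   0.042]] [[ 0.478 -0.417  0.085]
 [ 0.508 -0.39   0.085]] [[0.581 0.028 0.   ]]
t: 8.65
tcp_pos: [0.4173, -0.1849, 0.0438]
tool_rot: [3.14, 0.0, 1.685]
force: [0.1, -0.4, -0.1]
grip_width: 0.0425
```

View pics/side9.png

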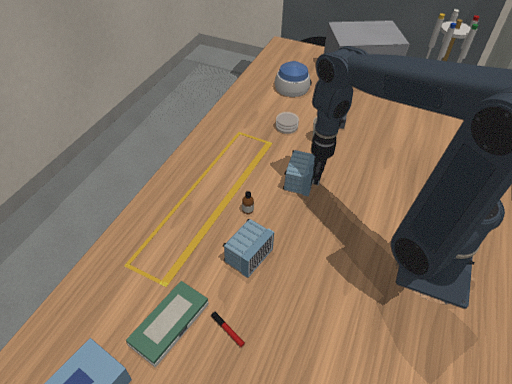

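View pics/wrist9.png

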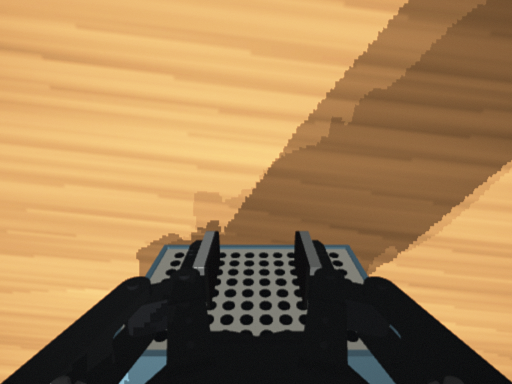

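The rack is already sliding squarely on both fingertips. I continue pushing and turn gradually to the strip's yaw (about 10°).

```bash
python3 -m jog '[[0.5,0,6,0,0],[0.5,0,14,0,0],[0.5,0,23,0,0],[0.5,0,32,0,0],[0.5,0,41,0,1],[0.5,0,50,0,2],[0.5,0,59,0,3],[0.5,0,68,0,4],[0.5,0,77,0,5],[0.5,0,86,0,6],[0.5,0,95,0,7],[0.5,0,104,0,8],[0.5,0,113,0,9],[0.5,0,122,0,10],[0.5,0,131,0,10],[0.5,0,140,0,10],[0.5,0,149,0,10],[0.5,0,158,0,10],[0.5,0,166,0,10],[0.5,0,172,0,10]]'; python3 - <<'E'
from h import *
snap("side","side10")
snap("scene","scene10");snap("wrist","wrist10")
E
```

```text
t: 10.47
tcp_pos: [0.5876, -0.1651, 0.0431]
tool_rot: [3.141, -0.0, 1.51]
force: [-1.6, -0.8, 0.7]
grip_width: 0.0425
```

View pics/side10.png

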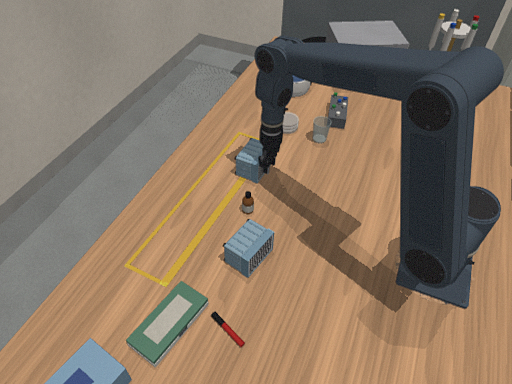

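View pics/wrist10.png

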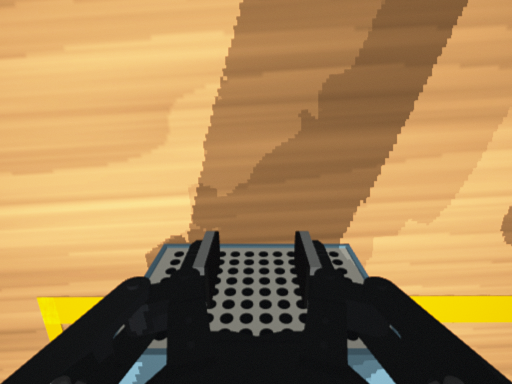

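View pics/scene10.png

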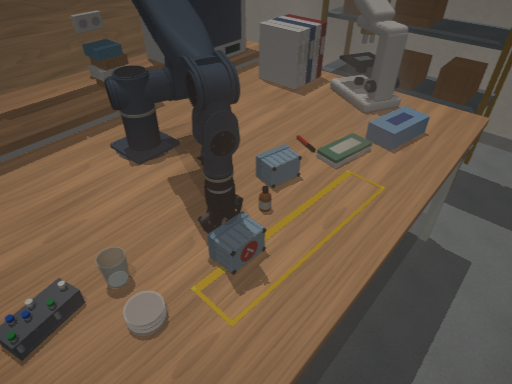

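Both fingers sit evenly on the deck and the rack is parallel to the line (wrist view, deck edge v≈244, yellow line v≈297–322). Next I work out the remaining push.

```bash
python3 - <<'E'
from h import *
st=arm.state();c=cam("wrist",st)
Rm=R.from_euler("xyz",st["tool_rot"]).as_matrix()
print(st["tcp_pos"])
s=np.array([np.cos(.0575),-np.sin(.0575)])
for uv,z in(([[170,244],[347,245]],0),([[145,352],[372,352]],.085),([[50,298],[500,297],[500,322]],0)):
    P=toplane(c,uv,z); print(P.round(4).tolist(),((P-st["tcp_pos"])@Rm*1000).round(1).tolist(),"strip x",((P[:,:2]-[.6675,0])@s).round(4))
E
```

```text
[ 0.58751346 -0.16527159  0.04344878]
[[0.5991, -0.2241, 0.0], [0.607, -0.1047, 0.0]] [[-58.1, 15.1, 43.5], [61.7, 15.7, 43.5]] strip x [-0.0554 -0.0544]
[[0.5982, -0.2084, 0.085], [0.6034, -0.1212, 0.085]] [[-42.4, 13.3, -41.5], [44.9, 13.2, -41.5]] strip x [-0.0573 -0.0571]
[[0.6379, -0.3182, 0.0], [0.6565, 0.0079, 0.0], [0.6796, 0.0128, 0.0]] [[-149.6, 59.5, 43.5], [177.0, 58.3, 43.5], [183.3, 81.1, 43.5]] strip x [-0.0113 -0.0114  0.0113]
```

Remaining push is 79 mm. I do 74 slowly, then check.

```bash
python3 -m jog '[[0.5,0,5,0,0],[0.5,0,11,0,0],[0.5,0,18,0,0],[0.5,0,25,0,0],[0.5,0,32,0,0],[0.5,0,39,0,0],[0.5,0,46,0,0],[0.5,0,53,0,0],[0.5,0,59,0,0],[0.5,0,64,0,0],[0.5,0,68,0,0],[0.5,0,71,0,0],[0.5,0,73,0,0],[0.5,0,74,0,0],[0.5,0,74,0,0]]'; python3 - <<'E'
from h import *
print(arm.state()['tcp_pos'])
snap("scene","scene11");snap("wrist","wrist11")
E
```

```text
t: 11.87
tcp_pos: [0.6607, -0.1699, 0.0433]
tool_rot: [3.141, -0.0, 1.51]
force: [-1.3, -0.0, -0.3]
grip_width: 0.0431
[ 0.6607475  -0.16988207  0.04332072]
```

View pics/scene11.png

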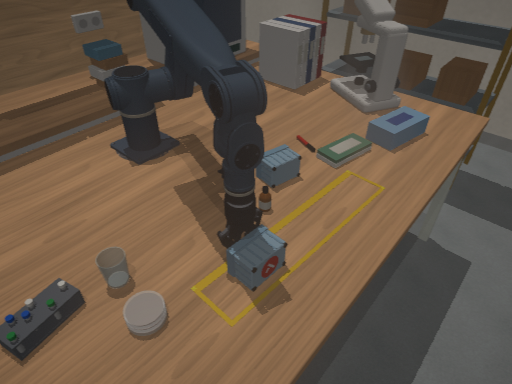

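View pics/wrist11.png

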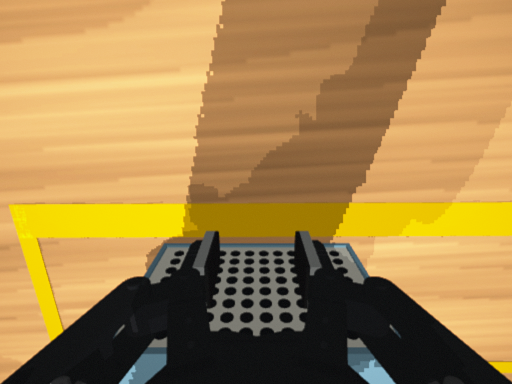

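The deck edge (v≈244) is now past the near line's inner edge (v≈236). I push another 5.5 mm to centre it, then back off and rise.

```bash
python3 -m jog '[[0.5,0,2,0,0],[0.5,0,4,0,0],[0.5,0,6,0,0],[0.5,0,6,0,0],[0.5,0,3,0,0],[0.5,0,-5,0,0],[0.5,0,-20,0,0],[0.5,0,-50,0,0],[0.5,0,-85,-20,0],[0.5,0,-115,-60,0],[0.5,0,-115,-100,0],[0.5,0,-115,-140,0],[0.5,0,-115,-180,0],[0.5,0,-115,-180,0]]'; python3 - <<'E'
from h import *
snap("scene","scene12");im,c=snap("wrist","wrist12");snap("side","side12")
E
```

```text
t: 13.13
tcp_pos: [0.5493, -0.1645, 0.2343]
tool_rot: [3.124, 0.006, 1.51]
force: [0.4, -0.1, 1.3]
grip_width: 0.0424
```

View pics/scene12.png

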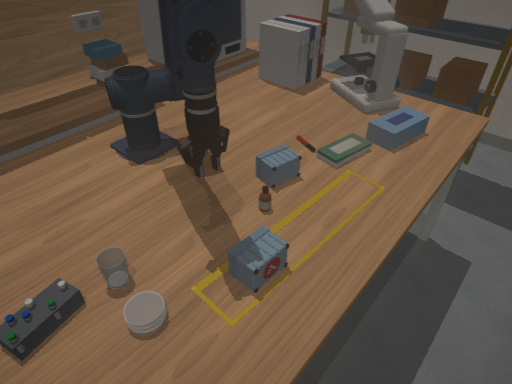

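View pics/wrist12.png

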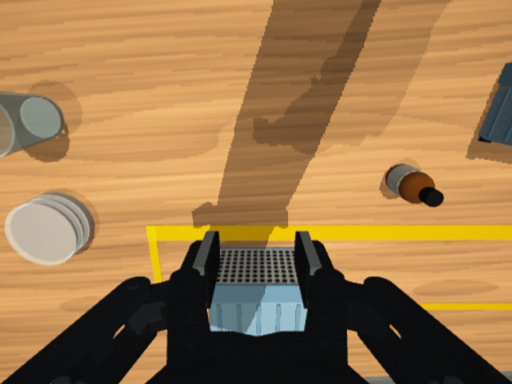

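View pics/side12.png

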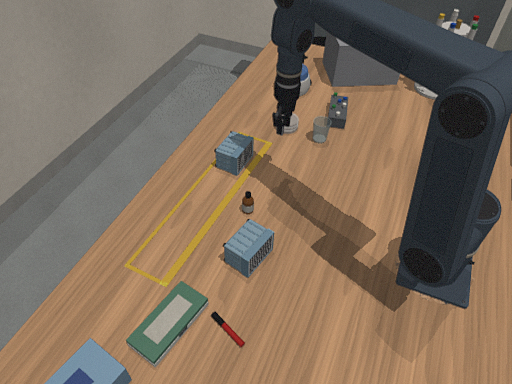

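```bash
python3 - <<'E'
from h import *
im=cv2.imread("pics/scene12.png");cv2.imwrite("pics/s12c.png",cv2.resize(im[215:325,180:320],None,fx=5,fy=5,interpolation=cv2.INTER_CUBIC))
im=cv2.imread("pics/wrist12.png");cv2.imwrite("pics/w12c.png",cv2.resize(im[210:360,190:330],None,fx=5,fy=4,interpolation=cv2.INTER_CUBIC))
E
```

```text
(no output)
```

View pics/s12c.png

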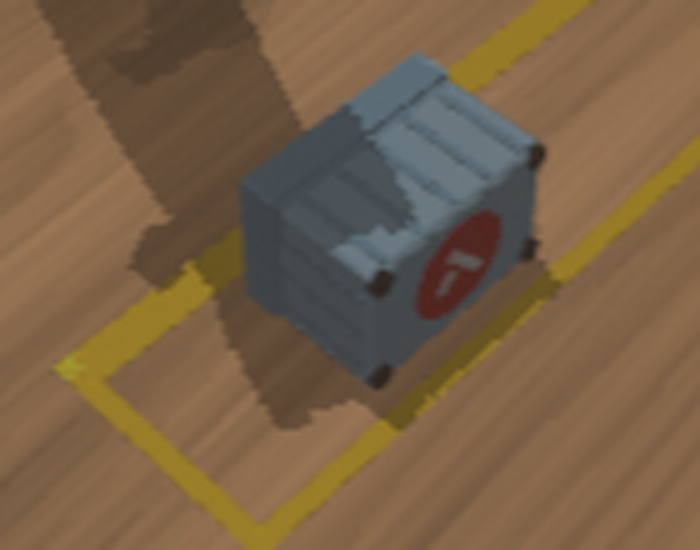

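View pics/w12c.png

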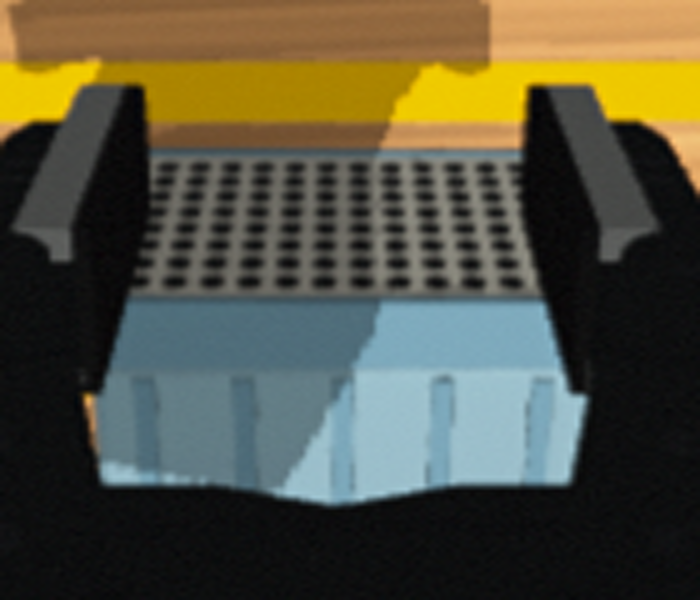

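The zoomed views show bench wood between the near line and the rack's deck face, and between the rack's feet and the far line. The stamp faces away. The other rack lies well in front of the line and nothing else has moved, so I hand in.

```bash
python3 -m jog '[[0.5,0,0,0,0],[0.5,0,0,0,0],[0.5,0,0,0,0]]'; python3 -c "
from cell import arm
print(arm.close_job())"
```

```text
t: 13.53
tcp_pos: [0.5448, -0.1624, 0.221]
tool_rot: [-3.138, -0.001, 1.51]
force: [-0.4, -0.2, -0.5]
grip_width: 0.0424
the job is handed in; nothing more can be done
None
```

The job is done and handed in at 13.5 s. I tipped both racks towards the robot with the fingertips, left rack first. The right one carried the stamp, so I pushed it, lying on its side, over the near line and into the strip.

- **Stamped rack:** the last pictures show clear bench between it and both yellow lines. The deck face is about 11 mm past the inner edge of the near line, and the far side has about the same gap, estimated from the push distance. The stamp faces away.
- **Other rack:** it is plain underneath and lies on its side in front of the near line.
- **Other things on the bench:** they look unmoved, judged by eye from the pictures.
- **Robot:** it was clear of everything at hand-in. The largest wrist force at any check was about 21 N, while tipping the left rack.

None of my checks failed or disagreed.

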